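# Load the tip platform and wedge it just clear of its rests

### The arm

A 7-joint arm with a two-finger parallel gripper is mounted at the origin on a cart in front of the work surface, level with it; the furniture and walls round the work are solid. World frame = base frame: x ahead of the robot, y to its left, z up, the work surface at z = 0. Lengths are in m, angles in rad, forces in N, time in s.
With the tool pointing down it reaches from about 0.425 to 0.875 m from the base axis. Payload 4.7 kg.
Tool frame: the origin (TCP) lies midway between the tips of the shut fingers; the grasp point (between the pads) lies 19 mm behind it; z points along the fingers, y is the line along which they close (so a half turn about z gives the same grasp; the last joint's range is limited). The gripper opens to 85 mm and grips with 20 to 120 N. Pads are 22 mm wide; open, the fingers measure 114 mm over their backs; the gripper's body (76 mm by 85 mm) begins 54 mm behind the grasp point. The pads swing forward as they close: fully open they stand 13 mm farther back than shut.
Start: joints at [-1.278, 0.321, -0.07, 1.45, 0.023, 1.371, -0.057], TCP at [0.179, 0.625, 0.231] pointing down, gripper open.
Joint ranges: [-2.86, 2.86], [-0.3, 2.09], [-1.38, 1.24], [0.06, 2.45], [-1.56, 4.7], [0.09, 2.05], [-2.69, 2.69]. Speed limits (rad/s): [2.57, 2.57, 3.14, 3.14, 3.14, 3.14, 3.14].

### API

Orientations are given as a unit quaternion [x, y, z, w].
In Python, from cell import bot gives the robot as it stands.
- The arm moves only by the tool carry_out, never from a script. Its argument "plan" is a list of rows, each a list of 5 numbers: the shift along the tool's x, y, z in units of 0.08 m (1.0 is 0.08 m), then the turn about the tool's z in units of 120 degrees (1.0 is 120 degrees), then the finger opening in mm, from 0 to 85.4. A call has 1 to 10 rows; each row is the pose to reach, as a shift and turn from the pose commanded when the call began, along the tool's axes at that moment; what a row does not reach only later rows make up. A row lasts 1/8 s, in which the tool goes at most 62.5 mm and 10.7 degrees, less where a joint would pass 70% of its speed; a pose out of reach is approached as far as the arm can. A call with a number of a shift or a turn outside -1 to 1 is refused whole. A call with a gripper value outside its range is refused whole. The fingers move at their own pace and stop on an object; "grip_force" is the grip in N (left out, the last holds). Time passes only in rows, so rows that repeat a pose let the fingers close. It gives the time, the measured TCP pose, the force, the opening and the grip force at its end, in the units of the state.
- bot.get_state(): the state, without advancing time (a new reading comes with each control period).
- bot.get_image(name): name is "side" or "top" or "wrist"; returns (picture, depth): 480x640x3 uint8, red, green, blue; 480x640 float32, m along the optical axis (not along the pixel's ray), 0 where there is no reading.
- bot.camera_info(name): a dict with "camera_matrix" (3x3 intrinsics, pixels), "view" (4x4, takes a point from world to camera coordinates); the wrist camera has in their place "T_tool_cam" (4x4, takes a point from camera to tool coordinates, whose origin is the TCP and whose axes are the flange's). Camera axes: x right, y down, z forward; pixel columns grow to the right and rows downward; lengths in m; the calibration is good to about 2 mm. A picture is of the moment at which its call begins: read the wrist's pose just before it. camera_info takes no time and is no camera call.
- bot.close_job(): hands the job in; it is judged then, once.
Trained networks look in the newest picture that a camera, given by its name, has taken for a name from the list of things; names that differ only in an ending like _2 or _b are one class to them, and where a whole thing is asked for, a point or a joint stands for the part that bears it (a point fixed in the world has none). Each returns a list of dicts, best first, with "confidence" (0 to 1); they miss things now and then, are a little off and sometimes report something else, mostly with a low value. They report only what shows in the picture. A call takes as long as a camera call. They do not tell look-alikes from the thing itself.
- bot.look_for(name, camera): "at" ([column, row] in pixels, amid what is visible of it).
The state is a dict: "t": time; "joints": joint angles; "dq": joint speeds; "joint_torque": joint torques, N m; "position": TCP position; "eef_rot": TCP orientation; "ft_force": force on the tool from outside, world axes, zero at the start; "wrist_torque": the same for the moment, N m; "width": finger opening in m; "finger_force": force on a finger pad.
Only numpy, scipy, OpenCV 4.12 (cv2) and the standard library are available. Lean on these libraries where they do the work, as an engineer would, in place of code of your own. Each camera call takes 0.05 s, during which the arm holds its last target. There are 200 camera calls.

### The job

Set the collar weight over the post of the small hinged platform so that it lies flat on the plate, and let go of it. Then take the levelling wedge and push its thin end under the middle of the plate's free edge, the wedge staying flat on the table, until that edge has just lifted, about 5 mm clear of its rest buttons. Finish still gripping the wedge, with the plate carried by the wedge and not by the hand, and leave the other things on the table where they are.

Things in the scene. Friction and masses are not known exactly. Their poses are not given: they have to be found in the camera images.
- weight_center (a point): Loose steel collar weight, about 0.3 kg: a flat disc 64 mm across and 10 mm thick, and on it a neck 28 mm across, rising to 44 mm total height; a vertical through hole 15 mm across. Grip it by the neck (10 to 44 mm above its underside). The point is on its axis, half-way up, 22 mm above its underside; z up.
- post_foot (a point): Foot of the upright post on the platform's plate: on the post's axis, level with the plate's top face, which lies 20 mm above the table at rest. The post is 10 mm across and 50 mm high with a tapered tip. Axes as for plate_edge.
- plate_edge (a point): Middle of the free edge of the hinged aluminium plate (100 mm wide, 8 mm thick): centre of its 4 mm rounding, 16 mm above the table at rest, so the underside is 12 mm up. x points level from this edge to the hinge (the way to push the wedge), z up. The dark frame is fixed; between its side rails and rest buttons a throat 70 mm wide with bare table lies under the edge.
- tilt_plate (a joint): Angle of the plate about its hinge (rad): 0 lying on its rest buttons, growing as the free edge lifts; it sinks back by its weight. The free edge is 157 mm from the hinge axis: 0.032 rad is 5 mm of lift. It takes under 10 N to push the wedge in.
- wedge_grip (a point): Loose steel levelling wedge, about 0.24 kg, 110 mm long, 28 mm wide: an upright grip block (30 mm long, 50 mm high) and before it a ramp 80 mm long, its height falling evenly from 24 mm at the block to 4 mm at the thin end. The point is the centre of the block, 25 mm above the flat underside. x points to the thin end, 95 mm from the point; y across; z up.
- can_center (a point): Bystander: screw can with a black lid, 53 mm across, 64 mm high; the point is half-way up its axis.
- gauge_center (a point): Bystander: steel gauge block standing on edge, 9x30x35 mm; the point is its centre.
- hex_center (a point): Bystander: hex key lying flat, 34x92x6 mm; the point is near the middle.
- vee_center (a point): Bystander: steel vee block, 50x36x34 mm; the point is its centre.
Things that resemble listed ones, but are neither listed nor needed, are in the scene too. Leave any yellow look-alike of the part that bears weight_center alone.

How it is judged:
By the outcome, as a careful person would: the job done as asked, in the order asked, and still so for the second after the job is handed in, while the arm keeps its last pose, push and grip.
It also fails if it takes over 58 s, if anything falls off the work surface, if the arm or the gripper's body presses on something with over 40 N, if the wrist force passes 120 N, or if a joint passes its speed limit or range.

## Working session

There is one attempt and no reset: what is moved stays moved. The work goes in short steps, Python scripts to look and compute and a tool call to move; the robot and the scene stay as the last step left them, time stands still between calls to the robot, and variables do not carry over. Pictures are saved under pics/ and viewed, at most 10 in all, crops included, and the job is handed in when it is done.

Besides the shell and the picture viewer there is one more tool, called by a JSON object that holds its "method" and its "body". carry_out: Moves the arm, as the interface text tells. Shifts and turns lie within -1 to 1; 1 stands for 0.08 m of shift or 120 degrees of turn. Its arguments: {"type":"object","properties":{"plan":{"type":"array"},"grip_force":{"type":"number"}},"required":["plan"]}

```bash
mkdir -p pics
cat > h.py <<'E'
import numpy as np, cv2
from scipy.spatial.transform import Rotation as R
from cell import bot
def T_tool(s=None):
    s=s or bot.get_state(); T=np.eye(4); T[:3,:3]=R.from_quat(s["eef_rot"]).as_matrix(); T[:3,3]=s["position"]; return T
def grab(cam):
    T=T_tool(); im,d=bot.get_image(cam); c=bot.camera_info(cam)
    W=T@np.array(c["T_tool_cam"]) if cam=="wrist" else np.linalg.inv(np.array(c["view"]))
    return im,d,np.array(c["camera_matrix"]),W
def cloud(d,K,W):
    v,u=np.mgrid[:d.shape[0],:d.shape[1]]
    p=np.stack([(u-K[0,2])/K[0,0]*d,(v-K[1,2])/K[1,1]*d,d],-1)
    P=p@W[:3,:3].T+W[:3,3]; P[d<=0]=np.nan; return P
def save(im,n): cv2.imwrite("pics/"+n,im[:,:,::-1])
E
python3 - <<'E'
from h import *
np.set_printoptions(precision=3,suppress=True)
s=bot.get_state(); print(s["t"],s["position"],T_tool(s)[:3,:3],s["width"])
for cam in ["top","side"]:
    im,d,K,W=grab(cam); P=cloud(d,K,W); save(im,cam+"0.png"); np.savez(cam+"0.npz",im=im,P=P)
    print(cam,"cam at",W[:3,3])
    for n in ["weight_center","post_foot","plate_edge","wedge_grip","can_center","gauge_center","hex_center","vee_center"]:
        for r in bot.look_for(n,cam)[:3]:
            u,v=np.round(r["at"]).astype(int); print(n,round(r["confidence"],2),u,v,P[v,u])
E
```

```text
0.0 [0.179 0.624 0.23 ] [[-0.961  0.275 -0.   ]
 [ 0.275  0.961 -0.002]
 [-0.    -0.002 -1.   ]] 0.08548521548632206
top cam at [0.266 0.002 1.232]
weight_center 0.78 493 229 [ 0.527 -0.369  0.048]
weight_center 0.66 315 269 [0.461 0.001 0.043]
post_foot 0.95 207 262 [0.486 0.221 0.043]
plate_edge 0.61 206 261 [0.486 0.22  0.059]
wedge_grip 0.76 395 272 [ 0.451 -0.164  0.019]
can_center 0.72 340 173 [ 0.653 -0.059  0.075]
gauge_center 0.47 467 305 [nan nan nan]
hex_center 0.59 319 322 [ 0.357 -0.002  0.007]
vee_center 0.93 443 218 [nan nan nan]
vee_center 0.36 204 260 [0.487 0.223 0.066]
side cam at [0.588 0.988 0.666]
weight_center 0.89 336 268 [0.468 0.015 0.018]
weight_center 0.68 300 196 [ 0.53  -0.366  0.015]
post_foot 0.62 336 333 [0.492 0.235 0.019]
plate_edge 0.81 338 334 [0.489 0.239 0.02 ]
wedge_grip 0.85 329 233 [ 0.467 -0.164  0.006]
wedge_grip 0.61 336 333 [0.492 0.235 0.019]
can_center 0.58 255 244 [ 0.647 -0.032  0.06 ]
gauge_center 0.46 357 202 [ 0.376 -0.301  0.023]
hex_center 0.46 380 268 [ 0.363 -0.009 -0.002]
vee_center 0.82 293 209 [ 0.554 -0.259  0.029]
```

```bash
ls pics
```

```text
side0.png
top0.png
```

View pics/top0.png

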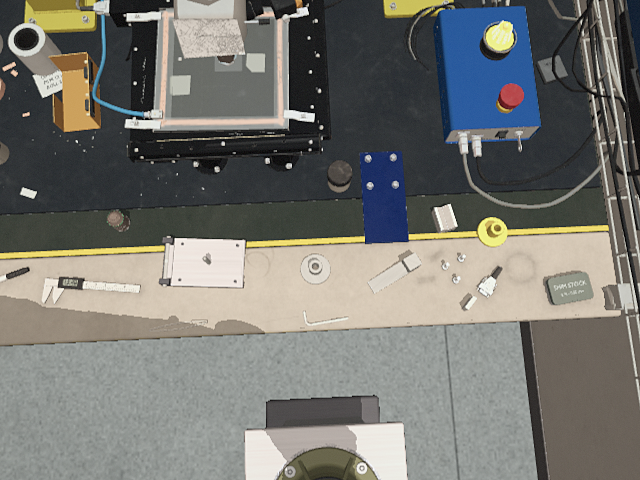

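View pics/side0.png

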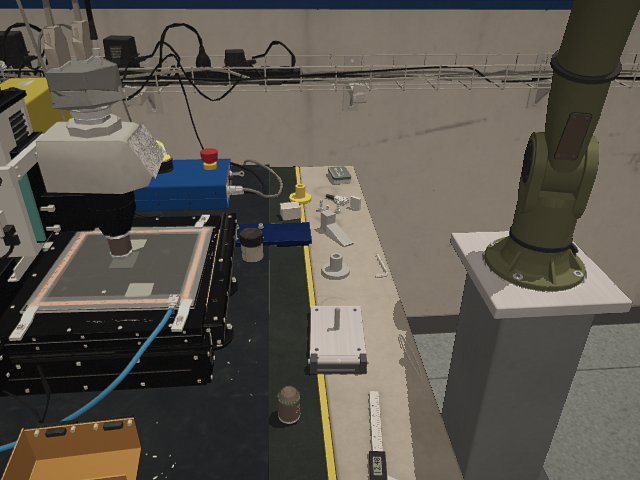

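The top view shows the platform at (205,262), with the hinge on the left and the free edge on the right at about (245,263). The steel collar is at (315,268) and its yellow look-alike at (493,230). The wedge block is at (410,260), with its thin end at (372,290). The side view agrees with this. I'll move over the platform on the way to the collar.

{"method": "carry_out", "body": {"plan": [[-0.5,-0.38,0,0,85],[-1,-0.75,0,0,85]]}}

```text
t: 1.15
position: [0.2396, 0.5445, 0.2311]
eef_rot: [0.138, 0.99, -0.0, 0.0]
ft_force: [1.7, 0.1, 0.4]
width: 0.0852
finger_force: 0.0
```

{"method": "carry_out", "body": {"plan": [[-0.5,-0.38,0,0,85],[-1,-0.75,0,0,85]]}}

```text
t: 1.4
position: [0.3007, 0.4641, 0.2315]
eef_rot: [0.139, 0.99, 0.0, 0.0]
ft_force: [0.3, -0.3, -0.4]
width: 0.0847
finger_force: 0.0
```

{"method": "carry_out", "body": {"plan": [[-0.5,-0.38,0,0,85],[-1,-0.75,0,0,85]]}}

```text
t: 1.65
position: [0.361, 0.3844, 0.2317]
eef_rot: [0.139, 0.99, 0.0, 0.0]
ft_force: [0.9, -0.5, -0.4]
width: 0.0851
finger_force: 0.0
```

{"method": "carry_out", "body": {"plan": [[-0.5,-0.38,0,0,85],[-1,-0.75,0,0,85]]}}

```text
t: 1.9
position: [0.4214, 0.3047, 0.2317]
eef_rot: [0.139, 0.99, 0.0, 0.0]
ft_force: [-0.2, 0.7, -0.1]
width: 0.0848
finger_force: 0.0
```

{"method": "carry_out", "body": {"plan": [[-0.5,-0.38,0,0,85],[-1,-0.75,0,0,85],[-1,-0.75,0,0,85]]}}

```text
t: 2.28
position: [0.4836, 0.2217, 0.2317]
eef_rot: [0.143, 0.99, -0.0, 0.001]
ft_force: [-1.3, -0.5, 0.2]
width: 0.0851
finger_force: 0.0
```

```bash
cat > look.py <<'E'
import sys
from h import *
np.set_printoptions(precision=3,suppress=True)
n=sys.argv[1]; names=sys.argv[2:]
s=bot.get_state(); print(s["t"],np.array(s["position"]),"yaw_y deg",np.degrees(np.arctan2(*T_tool(s)[[1,0],1])),s["width"],np.array(s["ft_force"]))
im,d,K,W=grab("wrist"); P=cloud(d,K,W); save(im,n+".png"); np.savez(n+".npz",im=im,P=P,K=K,W=W)
print("cam",W[:3,3],W[:3,2])
for m in names:
    for r in bot.look_for(m,"wrist")[:2]:
        u,v=np.round(r["at"]).astype(int); print(m,round(r["confidence"],2),u,v,P[v,u])
E
python3 look.py w1 post_foot plate_edge
```

```text
2.275 [0.484 0.222 0.232] yaw_y deg 73.5422413300574 0.0851142156393121 [-1.321 -0.47   0.185]
cam [0.41  0.243 0.374] [ 0.285 -0.085 -0.955]
plate_edge 0.6 326 209 [0.487 0.233 0.019]
```

View pics/w1.png

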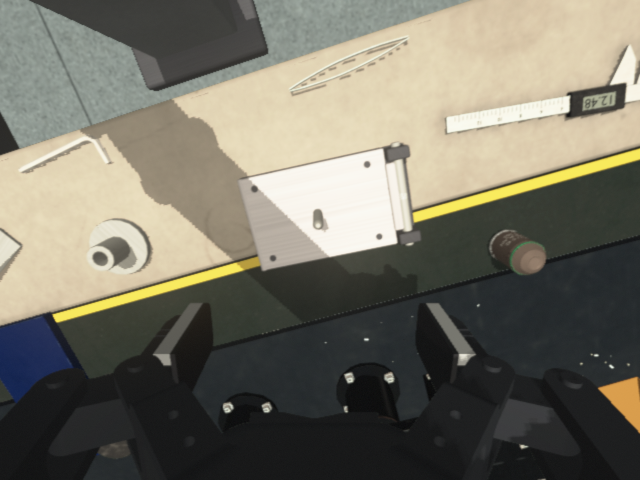

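The wrist view shows the plate, with its free edge running from (240,180) to (263,268), the post at (318,217), and the collar at (118,247). I'll measure these from depth.

```bash
cat > m1.py <<'E'
from h import *
np.set_printoptions(precision=4,suppress=True)
z=np.load("w1.npz"); P=z["P"]; im=z["im"]
def box(u0,u1,v0,v1): return P[v0:v1,u0:u1].reshape(-1,3)
q=box(295,340,195,240); 
for a,b in [(.028,.04),(.04,.055),(.055,.08)]:
    k=q[(q[:,2]>a)&(q[:,2]<b)]; print("post",a,len(k),k.mean(0) if len(k) else "", np.ptp(k,0) if len(k) else "")
q=box(225,400,130,285); k=q[(q[:,2]>.012)&(q[:,2]<.026)]; print("plate z",np.median(k[:,2]))
print(cv2.minAreaRect(k[:,:2].astype(np.float32)*1000), cv2.boxPoints(cv2.minAreaRect(k[:,:2].astype(np.float32)*1000)))
q=box(75,165,205,290); print("weight z pct",np.nanpercentile(q[:,2],[5,50,95,99]))
for a,b in [(.005,.014),(.02,.038),(.039,.05)]:
    k=q[(q[:,2]>a)&(q[:,2]<b)].astype(np.float32)
    if len(k)>5: print("w",a,len(k),cv2.minEnclosingCircle(k[:,:2]*1000),k.mean(0))
t=np.load("top0.npz")["P"][235:305,355:430].reshape(-1,3)
for a,b in [(.003,.03),(.035,.06)]:
    k=t[(t[:,2]>a)&(t[:,2]<b)]; print("wedge",a,len(k),k.mean(0),cv2.minAreaRect(k[:,:2].astype(np.float32)*1000))
E
python3 m1.py
```

```text
post 0.028 27 [0.4848 0.2235 0.0338] [0.0044 0.0087 0.0117]
post 0.04 35 [0.4847 0.2232 0.0477] [0.004  0.0084 0.0145]
post 0.055 115 [0.4872 0.2228 0.0659] [0.0096 0.0094 0.0162]
plate z 0.019751947137462533
((488.0338439941406, 232.95339965820312), (167.5305633544922, 102.7446517944336), 86.06229400634766) [[431.0305 152.9137]
 [533.5326 145.858 ]
 [545.0372 312.9931]
 [442.5351 320.0488]]
weight z pct [-0.0014  0.0004  0.0423  0.0442]
w 0.005 1735 ((466.62896728515625, 2.331251382827759), 32.452308654785156) [0.4638 0.0096 0.0097]
w 0.02 396 ((465.7284851074219, 3.1327574253082275), 13.91026496887207) [0.465  0.0076 0.0298]
w 0.039 492 ((466.6582336425781, 2.234072208404541), 14.25401782989502) [0.466  0.0033 0.043 ]
wedge 0.003 1775 [ 0.4647 -0.1552  0.0115] ((460.1895751953125, -161.6659698486328), (158.33335876464844, 148.19847106933594), 86.84934997558594)
wedge 0.035 226 [ 0.467  -0.1954  0.0498] ((467.9606628417969, -196.65176391601562), (27.89072036743164, 31.73025131225586), 27.442218780517578)
```

{"method": "carry_out", "body": {"plan": [[-0.1,-0.45,0.2,0,85],[-0.19,-0.9,0.3,0,85]]}}

```text
t: 2.68
position: [0.4745, 0.1542, 0.2065]
eef_rot: [0.137, 0.991, -0.0, -0.0]
ft_force: [-0.2, -0.2, -0.7]
width: 0.0849
finger_force: 0.0
```

{"method": "carry_out", "body": {"plan": [[-0.1,-0.45,0.2,0,85],[-0.19,-0.9,0.3,0,85]]}}

```text
t: 2.92
position: [0.4695, 0.0804, 0.1826]
eef_rot: [0.137, 0.991, 0.0, -0.0]
ft_force: [0.6, -0.4, -0.6]
width: 0.0849
finger_force: 0.0
```

{"method": "carry_out", "body": {"plan": [[-0.1,-0.45,0.2,0,85],[-0.19,-0.9,0.3,0,85],[-0.19,-0.9,0.3,0,85]]}}

```text
t: 3.3
position: [0.4644, 0.005, 0.1588]
eef_rot: [0.14, 0.99, -0.0, -0.001]
ft_force: [-0.6, 0.5, -0.9]
width: 0.0849
finger_force: 0.0
```

```bash
python3 look.py w2 weight_center wedge_grip
python3 - <<'E'
from h import *
P=np.load("w2.npz")["P"].reshape(-1,3)
for a,b in [(.006,.014),(.02,.038),(.039,.05)]:
    k=P[(P[:,2]>a)&(P[:,2]<b)&(np.hypot(P[:,0]-.4665,P[:,1]-.0023)<.042)].astype(np.float32)
    print(a,len(k),cv2.minEnclosingCircle(k[:,:2]*1000) if len(k) else "")
q=np.array([.4665,.0023,0])
s=bot.get_state();T=T_tool(s);print((T[:3,:3].T@(q-T[:3,3]))/.08)
E
```

```text
3.3 [0.464 0.005 0.159] yaw_y deg 73.90915966438642 0.08493023272104135 [-0.573  0.494 -0.946]
cam [0.392 0.026 0.301] [ 0.283 -0.082 -0.956]
weight_center 0.64 312 225 [0.455 0.006 0.044]
wedge_grip 0.87 117 268 [ 0.452 -0.168  0.02 ]
0.006 2949 ((466.08544921875, 1.6807342767715454), 31.84544563293457)
0.02 289 ((464.19921875, 2.3574442863464355), 13.671735763549805)
0.039 717 ((465.8829345703125, 1.9400172233581543), 13.893477439880371)
[-0.03215249 -0.06923838  1.99492984]
```

{"method": "carry_out", "body": {"plan": [[-0.03,-0.07,0.5,0,85],[-0.03,-0.07,1,0,85]]}}

```text
t: 3.7
position: [0.4671, 0.0021, 0.0792]
eef_rot: [0.137, 0.991, 0.001, 0.001]
ft_force: [-0.7, -0.3, -0.3]
width: 0.0853
finger_force: 0.0
```

{"method": "carry_out", "body": {"plan": [[0,0,0.4,0,85],[0,0,0.7,0,85],[0,0,0.8,0,85],[0,0,0.8,0,85]]}}

```text
t: 4.2
position: [0.4663, 0.0011, 0.0154]
eef_rot: [0.138, 0.99, 0.0, -0.0]
ft_force: [0.3, 0.4, -0.3]
width: 0.0851
finger_force: 0.0
```

{"method": "carry_out", "body": {"plan": [[0,0,0,0,20],[0,0,0,0,20],[0,0,0,0,20],[0,0,0,0,20],[0,0,0,0,20],[0,0,0,0,20]], "grip_force": 50}}

```text
t: 4.95
position: [0.4669, 0.0007, 0.0162]
eef_rot: [0.139, 0.99, 0.001, 0.001]
ft_force: [-1.5, 0.4, 5.8]
width: 0.026
finger_force: 49.6
```

Run:
```python
from h import *
s=bot.get_state(); print(s["position"],s["width"],s["finger_force"],s["ft_force"])
P=np.load("w2.npz")["P"].reshape(-1,3)
m=(P[:,0]>.40)&(P[:,0]<.52)&(P[:,1]<-.10)&(P[:,1]>-.23)
for a,b in [(.005,.03),(.045,.056)]:
    k=P[m&(P[:,2]>a)&(P[:,2]<b)].astype(np.float32)
    print(a,len(k)); 
    if len(k)>3: r=cv2.minAreaRect(k[:,:2]*1000); print(r,cv2.boxPoints(r))
```

```text
[0.46687345 0.00066459 0.01615801] 0.026003143018240943 49.583244659006596 [-1.47031358  0.3580281   5.80872022]
0.005 3972
((466.545654296875, -153.53750610351562), (109.916015625, 96.16887664794922), 1.8328864574432373) [[ 410.0778   -107.23547 ]
 [ 413.15372  -203.35515 ]
 [ 523.01355  -199.83954 ]
 [ 519.9376   -103.719864]]
0.045 1296
((465.7632141113281, -195.35958862304688), (27.999462127685547, 31.101348876953125), 27.776325225830078) [[ 446.12967 -188.12494]
 [ 460.62357 -215.64258]
 [ 485.39676 -202.59424]
 [ 470.90286 -175.0766 ]]
```

{"method": "carry_out", "body": {"plan": [[0,0,-0.2,0,20],[0,0,-0.6,0,20],[0,0,-1,0,20]]}}

```text
t: 5.32
position: [0.4652, -0.0004, 0.0962]
eef_rot: [0.139, 0.99, -0.0, -0.001]
ft_force: [1.0, -0.2, -2.7]
width: 0.026
finger_force: 49.9
```

{"method": "carry_out", "body": {"plan": [[0.08,0.45,-0.25,0,20],[0.17,0.91,-0.5,0,20]]}}

```text
t: 5.58
position: [0.4727, 0.0738, 0.1365]
eef_rot: [0.14, 0.99, -0.0, 0.0]
ft_force: [0.1, 0.4, -3.1]
width: 0.0257
finger_force: 49.9
```

{"method": "carry_out", "body": {"plan": [[0.08,0.45,0,0,20],[0.17,0.91,0,0,20]]}}

```text
t: 5.82
position: [0.4797, 0.1482, 0.1359]
eef_rot: [0.139, 0.99, -0.0, 0.0]
ft_force: [0.8, 0.1, -2.4]
width: 0.0259
finger_force: 49.9
```

{"method": "carry_out", "body": {"plan": [[0.08,0.45,0,0,20],[0.16,0.91,0,0,20],[0.16,0.91,0,0,20],[0.16,0.91,0,0,20]]}}

```text
t: 6.32
position: [0.4874, 0.22, 0.1352]
eef_rot: [0.139, 0.99, -0.001, -0.0]
ft_force: [-0.3, -1.3, -2.9]
width: 0.0262
finger_force: 50.0
```

```bash
python3 look.py w3
python3 - <<'E'
from h import *
np.set_printoptions(precision=4,suppress=True)
P=np.load("w3.npz")["P"].reshape(-1,3); s=bot.get_state();T=T_tool(s)
c=T[:3,3]
near=np.hypot(P[:,0]-c[0],P[:,1]-c[1])<.045
print(np.nanpercentile(P[near,2],[5,25,50,75,95]))
zb=c[2]-.016
for a,b in [(.002,.014),(.036,.05)]:
    k=P[near&(P[:,2]>zb+a)&(P[:,2]<zb+b)].astype(np.float32); print(a,len(k),cv2.minEnclosingCircle(k[:,:2]*1000) if len(k)>3 else "")
print(s["width"],s["finger_force"])
print((T[:3,:3].T@(np.array([.488,.223,0])-c))/.08)
E
```

```text
6.325 [0.487 0.22  0.135] yaw_y deg 74.00901275042231 0.026234032245251948 [-0.307 -1.253 -2.931]
cam [0.414 0.241 0.278] [ 0.284 -0.083 -0.955]
[0.0198 0.155  0.1922 0.2138 0.2286]
0.002 6005 ((486.2177429199219, 219.78399658203125), 31.7812557220459)
0.036 4831 ((480.252197265625, 221.5670166015625), 26.52536392211914)
0.025789320290693654 50.02072501927614
[0.0068 0.045  1.6903]
```

View pics/w3.png

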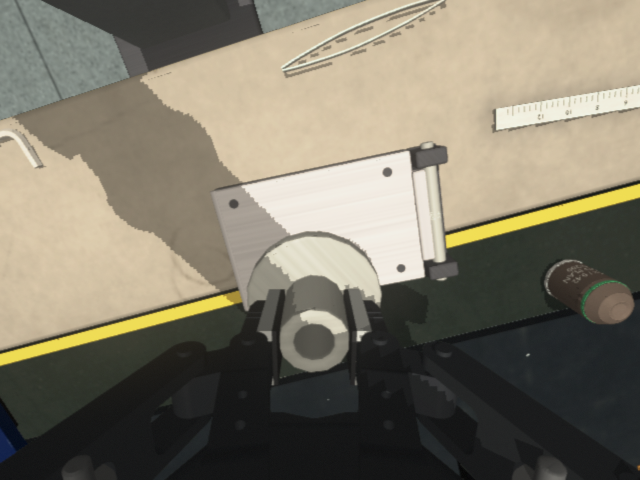

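The collar hangs level in the grip at (315,330), with its disc centred at about (0.4862, 0.2198). The post is at (0.488, 0.223), so I'll shift the collar and lower it step by step.

{"method": "carry_out", "body": {"plan": [[-0.01,0.045,0.3,0,20],[-0.01,0.045,0.55,0,20],[-0.01,0.045,0.55,0,20],[-0.01,0.045,0.55,0,20]]}}

```text
t: 6.88
position: [0.4901, 0.2238, 0.0922]
eef_rot: [0.14, 0.99, 0.0, 0.001]
ft_force: [-0.1, -0.2, -3.8]
width: 0.0261
finger_force: 50.0
```

{"method": "carry_out", "body": {"plan": [[0,0,0.05,0,20],[0,0,0.1,0,20],[0,0,0.15,0,20],[0,0,0.2,0,20]]}}

```text
t: 7.38
position: [0.4894, 0.2244, 0.0751]
eef_rot: [0.139, 0.99, 0.0, -0.0]
ft_force: [0.2, -0.2, -4.0]
width: 0.0256
finger_force: 50.1
```

{"method": "carry_out", "body": {"plan": [[0,0,0.1,0,20],[0,0,0.2,0,20],[0,0,0.3,0,20],[0,0,0.38,0,20],[0,0,0.43,0,20],[0,0,0.46,0,20],[0,0,0.48,0,20],[0,0,0.48,0,20]]}}

```text
t: 8.38
position: [0.4895, 0.2244, 0.037]
eef_rot: [0.139, 0.99, 0.0, 0.0]
ft_force: [0.7, -0.7, -3.0]
width: 0.0258
finger_force: 50.1
```

{"method": "carry_out", "body": {"plan": [[0,0,0.015,0,20],[0,0,0.015,0,20],[0,0,0.015,0,60],[0,0,0.015,0,60],[0,0,0.015,0,60],[0,0,0.015,0,60]]}}

```text
t: 9.12
position: [0.4896, 0.2245, 0.0358]
eef_rot: [0.139, 0.99, 0.0, 0.0]
ft_force: [-0.4, -0.0, 0.9]
width: 0.06
finger_force: 0.0
```

{"method": "carry_out", "body": {"plan": [[0,0,-0.3,0,60],[0,0,-0.65,0,60],[0,0,-1,0,85]]}}

```text
t: 9.5
position: [0.4894, 0.2243, 0.1165]
eef_rot: [0.139, 0.99, -0.0, -0.0]
ft_force: [-0.2, 1.1, 0.4]
width: 0.0764
finger_force: 0.0
```

{"method": "carry_out", "body": {"plan": [[0,0,-0.6,0,85],[0,0,-1,0,85],[0,0,-1,0,85]]}}

```text
t: 9.88
position: [0.4912, 0.2252, 0.1988]
eef_rot: [0.139, 0.99, 0.002, 0.002]
ft_force: [0.3, 0.4, 0.3]
width: 0.085
finger_force: 0.0
```

```bash
python3 look.py w4
python3 - <<'E'
from h import *
np.set_printoptions(precision=4,suppress=True)
P=np.load("w4.npz")["P"].reshape(-1,3)
near=np.hypot(P[:,0]-.488,P[:,1]-.223)<.045
for a,b in [(.024,.034),(.058,.067),(.067,.075)]:
    k=P[near&(P[:,2]>a)&(P[:,2]<b)].astype(np.float32); print(a,len(k),np.median(k[:,2]),cv2.minEnclosingCircle(k[:,:2]*1000),k[:,2].std())
m=(P[:,2]>.014)&(P[:,2]<.026)&(P[:,0]>.4)&(P[:,0]<.56)&(P[:,1]>.1)&(P[:,1]<.33)
r=cv2.minAreaRect(P[m,:2].astype(np.float32)*1000);print(r,cv2.boxPoints(r))
E
```

```text
9.875 [0.491 0.225 0.199] yaw_y deg 74.02772268248115 0.08504669294862092 [0.343 0.433 0.298]
cam [0.417 0.245 0.341] [ 0.289 -0.079 -0.954]
0.024 2690 0.029645942 ((488.7432861328125, 223.66546630859375), 31.985198974609375) 0.0009118994
0.058 720 0.063420065 ((488.7743225097656, 223.87205505371094), 13.92755126953125) 0.0015144434
0.067 69 0.068525665 ((488.03057861328125, 222.269775390625), 4.436682224273682) 0.0010846818
((490.15625, 234.38290405273438), (170.2220001220703, 105.62914276123047), 86.4319076538086) [[432.1472 152.7238]
 [537.5716 146.15  ]
 [548.1653 316.042 ]
 [442.7409 322.6158]]
```

View pics/w4.png

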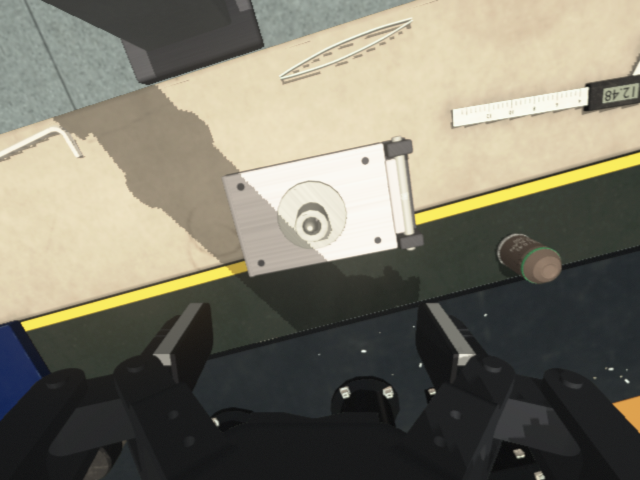

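The collar sits flat: its disc top is at 0.0296 m (30 mm expected) and it is centred on the post at (312,224). Next is the wedge.

{"method": "carry_out", "body": {"plan": [[-0.1,-0.45,0,0,85],[-0.19,-0.86,0,0,85]]}}

```text
t: 10.18
position: [0.4841, 0.1529, 0.1939]
eef_rot: [0.139, 0.99, -0.001, -0.001]
ft_force: [-0.2, -0.5, -0.2]
width: 0.0852
finger_force: 0.0
```

{"method": "carry_out", "body": {"plan": [[-0.1,-0.45,0,0,85],[-0.19,-0.86,0,0,85]]}}

```text
t: 10.42
position: [0.4797, 0.0821, 0.194]
eef_rot: [0.139, 0.99, -0.001, -0.001]
ft_force: [0.0, 0.9, 0.8]
width: 0.0849
finger_force: 0.0
```

{"method": "carry_out", "body": {"plan": [[-0.1,-0.45,0,0,85],[-0.19,-0.86,0,0,85]]}}

```text
t: 10.68
position: [0.4753, 0.012, 0.1941]
eef_rot: [0.139, 0.99, -0.001, -0.001]
ft_force: [0.2, 0.6, -0.6]
width: 0.0849
finger_force: 0.0
```

{"method": "carry_out", "body": {"plan": [[-0.1,-0.45,0,0,60],[-0.19,-0.86,0,0,60]]}}

```text
t: 10.92
position: [0.471, -0.0582, 0.1941]
eef_rot: [0.139, 0.99, -0.0, -0.001]
ft_force: [0.3, 0.0, -0.6]
width: 0.0601
finger_force: 0.0
```

{"method": "carry_out", "body": {"plan": [[-0.1,-0.45,0,0,60],[-0.19,-0.86,0,0,60]]}}

```text
t: 11.18
position: [0.4667, -0.1283, 0.1942]
eef_rot: [0.139, 0.99, -0.0, -0.001]
ft_force: [0.5, -0.5, 0.5]
width: 0.0598
finger_force: 0.0
```

{"method": "carry_out", "body": {"plan": [[-0.1,-0.45,0,0.08,60],[-0.19,-0.83,0,0.16,60],[-0.19,-0.83,0,0.24,60],[-0.19,-0.83,0,0.32,60],[-0.19,-0.83,0,0.385,60],[-0.19,-0.83,0,0.385,60]]}}

```text
t: 11.92
position: [0.4633, -0.195, 0.1943]
eef_rot: [0.516, 0.857, -0.001, -0.001]
ft_force: [-0.0, 0.4, 0.1]
width: 0.0601
finger_force: 0.0
```

```bash
cat > wedge.py <<'E'
from h import *
import sys
np.set_printoptions(precision=4,suppress=True)
P=np.load(sys.argv[1])["P"].reshape(-1,3); s=bot.get_state();T=T_tool(s)
k=P[(np.hypot(P[:,0]-.466,P[:,1]+.195)<.04)&(P[:,2]>.045)&(P[:,2]<.056)].astype(np.float32)
r=cv2.minAreaRect(k[:,:2]*1000);print(len(k),r,cv2.boxPoints(r))
c=np.array([*np.array(r[0])/1000,.013]); print((T[:3,:3].T@(c-T[:3,3]))/.08)
b=P[(P[:,0]>.49)&(P[:,0]<.55)&(P[:,1]>-.19)&(P[:,1]<-.11)]; print("blue z",np.nanpercentile(b[:,2],[5,50,95]))
# ramp direction: principal axis of ramp points
m=(np.hypot(P[:,0]-.445,P[:,1]+.155)<.075)&(P[:,2]>.004)&(P[:,2]<.026); m&=(P[:,0]<.48)
q=P[m][:,:2]; 
r=cv2.minAreaRect(q.astype(np.float32)*1000); print("ramp",len(q),r,cv2.boxPoints(r))
E
python3 look.py w5; python3 wedge.py w5.npz
```

```text
11.925 [ 0.463 -0.195  0.194] yaw_y deg 27.913990805692354 0.06012929295104166 [-0.044  0.353  0.058]
cam [ 0.428 -0.128  0.337] [ 0.136 -0.262 -0.956]
1131 ((465.7660217285156, -195.54507446289062), (27.591829299926758, 30.55954933166504), 27.630277633666992) [[ 446.4572 -188.4059]
 [ 460.6296 -215.4804]
 [ 485.0748 -202.6843]
 [ 470.9024 -175.6098]]
[-0.022   0.0256  2.2693]
blue z [-0.0003  0.2549  0.2821]
ramp 2818 ((440.5958251953125, -147.61041259765625), (27.65346336364746, 80.17122650146484), 27.825969696044922) [[ 409.6564 -118.6141]
 [ 447.0793 -189.5151]
 [ 471.5352 -176.6068]
 [ 434.1123 -105.7058]]
```

View pics/w5.png

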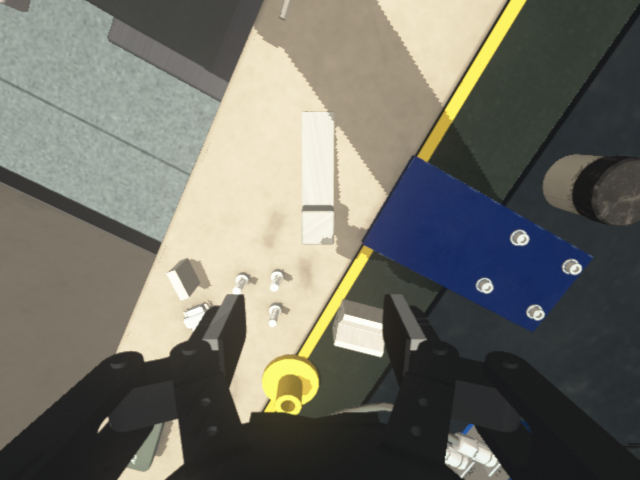

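The wedge's block is at (318,222), with its thin end up at (318,112). It is in line with the fingers (27.9° against 27.7°). A corner of the blue plate is at (365,243), so I'll go down with a narrower opening.

{"method": "carry_out", "body": {"plan": [[-0.02,0.025,0.5,0,46],[-0.02,0.025,1,0,46]]}}

```text
t: 12.22
position: [0.4671, -0.1955, 0.1146]
eef_rot: [0.515, 0.857, 0.0, 0.0]
ft_force: [0.6, 0.6, -0.4]
width: 0.0459
finger_force: 0.0
```

{"method": "carry_out", "body": {"plan": [[0,0,0.4,0,46],[0,0,0.7,0,46],[0,0,0.9,0,46],[0,0,1,0,46]]}}

```text
t: 12.72
position: [0.4664, -0.1956, 0.0349]
eef_rot: [0.516, 0.857, -0.0, -0.0]
ft_force: [0.4, -0.9, 0.1]
width: 0.0464
finger_force: 0.0
```

{"method": "carry_out", "body": {"plan": [[0,0,0.15,0,46],[0,0,0.26,0,46],[0,0,0.26,0,46],[0,0,0.26,0,20],[0,0,0.26,0,20],[0,0,0.26,0,20],[0,0,0.26,0,20],[0,0,0.26,0,20]], "grip_force": 80}}

```text
t: 13.72
position: [0.4673, -0.196, 0.0155]
eef_rot: [0.516, 0.856, 0.0, 0.001]
ft_force: [-0.3, -0.4, 5.0]
width: 0.027
finger_force: 79.2
```

{"method": "carry_out", "body": {"plan": [[0,0,-0.2,0,20],[0,0,-0.5,0,20]]}}

```text
t: 13.98
position: [0.4654, -0.1954, 0.0548]
eef_rot: [0.516, 0.856, -0.001, -0.001]
ft_force: [-0.5, -0.3, -1.8]
width: 0.0271
finger_force: 78.9
```

{"method": "carry_out", "body": {"plan": [[0.41,0.23,0,0,20],[0.82,0.47,0,0,20]]}}

```text
t: 14.22
position: [0.4691, -0.1196, 0.0556]
eef_rot: [0.517, 0.856, 0.0, 0.0]
ft_force: [0.2, 0.8, -1.9]
width: 0.0271
finger_force: 79.0
```

{"method": "carry_out", "body": {"plan": [[0.41,0.23,0,0,20],[0.82,0.47,0,0,20]]}}

```text
t: 14.48
position: [0.4715, -0.0434, 0.0553]
eef_rot: [0.516, 0.856, 0.0, -0.0]
ft_force: [-0.1, 0.4, -1.5]
width: 0.0269
finger_force: 79.0
```

{"method": "carry_out", "body": {"plan": [[0.41,0.23,0,0.07,20],[0.81,0.47,0,0.14,20],[0.81,0.47,0,0.2,20],[0.81,0.47,0,0.265,20],[0.81,0.47,0,0.265,20],[0.81,0.47,0,0.265,20]]}}

```text
t: 15.22
position: [0.4748, 0.0302, 0.055]
eef_rot: [0.73, 0.683, -0.0, -0.0]
ft_force: [-0.5, 0.1, -1.9]
width: 0.027
finger_force: 78.8
```

```bash
python3 look.py w6
cat > m6.py <<'E'
from h import *
import sys
np.set_printoptions(precision=4,suppress=True)
P=np.load(sys.argv[1])["P"].reshape(-1,3)
m=(P[:,2]>.016)&(P[:,2]<.026)&(P[:,0]>.4)&(P[:,0]<.56)&(P[:,1]>.14)&(P[:,1]<.30)
q=P[m].astype(np.float32); r=cv2.minAreaRect(q[:,:2]*1000);print("plate",len(q),r[2],cv2.boxPoints(r))
A=np.c_[q[:,:2]-[.483,.154],np.ones(len(q))]; c,*_=np.linalg.lstsq(A,q[:,2],rcond=None); print("plane",c)
k=P[np.hypot(P[:,0]-.4887,P[:,1]-.2237)<.045]; k=k[(k[:,2]>.058)&(k[:,2]<.068)].astype(np.float32)
print("neck",len(k),cv2.minEnclosingCircle(k[:,:2]*1000) if len(k)>3 else "")
m=(P[:,1]>.04)&(P[:,1]<.15)&(P[:,0]>.44)&(P[:,0]<.52)&(P[:,2]>.035)&(P[:,2]<.075)
q=P[m].astype(np.float32); print("ramp",len(q))
if len(q)>10:
    r=cv2.minAreaRect(q[:,:2]*1000);print(r,cv2.boxPoints(r))
    A=np.c_[q[:,:2]-[.48,.09],np.ones(len(q))]; c,*_=np.linalg.lstsq(A,q[:,2],rcond=None); print("ramp plane",c)
E
python3 m6.py w6.npz
```

```text
15.225 [0.475 0.03  0.055] yaw_y deg -3.854559043551559 0.026963040588668625 [-0.477  0.113 -1.889]
cam [0.479 0.105 0.197] [-0.02  -0.296 -0.955]
plate 6434 85.9186782836914 [[433.0959 153.1713]
 [533.04   146.04  ]
 [533.8315 157.1337]
 [433.8875 164.265 ]]
plane [0.0116 0.1617 0.0191]
neck 0 
ramp 15061
((476.3043212890625, 83.19166564941406), (85.26319885253906, 39.963314056396484), 87.8254165649414) [[454.7194  41.349 ]
 [494.6539  39.8326]
 [497.8892 125.0344]
 [457.9547 126.5508]]
ramp plane [-0.0237 -0.2746  0.0523]
```

View pics/w6.png

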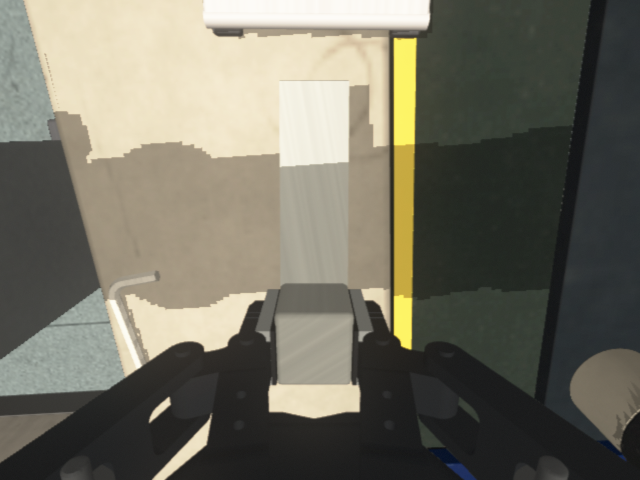

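The wedge points squarely at the free edge: its ramp runs over columns 280–350, the edge is at row 30 and spans columns 207–430, and its axis is within 1 mm of the edge's middle. I'll lower it to the table, then push.

{"method": "carry_out", "body": {"plan": [[0,0,0.2,0,20],[0,0,0.4,0,20],[0,0,0.47,0,20],[0,0,0.5,0,20],[0,0,0.5,0,20],[0,0,0.5,0,20]]}}

```text
t: 16.02
position: [0.4735, 0.0298, 0.0154]
eef_rot: [0.731, 0.682, -0.002, -0.002]
ft_force: [-8.5, -1.1, 13.7]
width: 0.0267
finger_force: 80.9
```

{"method": "carry_out", "body": {"plan": [[0.1,0,0,0,20],[0.2,0,0,0,20],[0.3,0,0,0,20],[0.4,0,0,0,20],[0.5,0,0,0,20],[0.6,0,0,0,20],[0.6,0,0,0,20]]}}

```text
t: 16.9
position: [0.4795, 0.079, 0.0154]
eef_rot: [0.731, 0.682, 0.001, 0.0]
ft_force: [0.5, -1.3, 4.1]
width: 0.0272
finger_force: 79.9
```

{"method": "carry_out", "body": {"plan": [[0.04,-0.01,0,0,20],[0.08,-0.01,0,0,20],[0.12,-0.01,0,0,20],[0.16,-0.01,0,0,20],[0.2,-0.01,0,0,20],[0.2,-0.01,0,0,20]]}}

```text
t: 17.65
position: [0.4794, 0.0912, 0.0154]
eef_rot: [0.732, 0.682, -0.001, 0.001]
ft_force: [-1.4, -9.6, 8.5]
width: 0.0272
finger_force: 80.5
```

```bash
python3 look.py w7
cat > m7.py <<'E'
from h import *
import sys
np.set_printoptions(precision=4,suppress=True)
P=np.load(sys.argv[1])["P"].reshape(-1,3)
ez=np.array([.0665,.9978]); rel=P[:,:2]-[.4831,.1496]; a=rel@ez; b=rel@[ez[1],-ez[0]]
for lo,hi in [(.001,.006),(.006,.012),(.012,.02)]:
    q=P[(a>lo)&(a<hi)&(abs(b)<.046)&(abs(b)>.02)&(P[:,2]<.04)&(P[:,2]>.008)]; print("wrist edge z",lo,len(q),np.median(q[:,2]))
im,d,K,W=grab("side"); S=cloud(d,K,W).reshape(-1,3); S0=np.load("side0.npz")["P"].reshape(-1,3)
for nm,Q in [("before",S0),("now",S)]:
    rel=Q[:,:2]-[.4831,.1496]; a=rel@ez; b=rel@[ez[1],-ez[0]]
    m=(a>.004)&(a<.150)&(abs(b)<.046)&(Q[:,2]>.010)&(Q[:,2]<.034)&(np.hypot(Q[:,0]-.488,Q[:,1]-.223)>.038)
    m&=~((a>.01)&(a<.08)&(abs(b)<.036)); q=Q[m]
    A=np.c_[a[m],np.ones(m.sum())]; c,*_=np.linalg.lstsq(A,q[:,2],rcond=None)
    r=q[:,2]-A@c; g=abs(r)<.003; c,*_=np.linalg.lstsq(A[g],q[g,2],rcond=None)
    print(nm,m.sum(),"slope",c[0],"edge z",c[1])
E
python3 m7.py w7.npz
```

```text
17.65 [0.479 0.091 0.015] yaw_y deg -4.0567658798952415 0.027221415388436504 [-1.361 -9.567  8.541]
cam [0.484 0.167 0.158] [-0.02  -0.299 -0.954]
wrist edge z 0.001 1674 0.019488995200009976
wrist edge z 0.006 2196 0.01984982334452591
wrist edge z 0.012 3067 0.019942181187834973
before 1191 slope 0.00046551670221191646 edge z 0.01943505762702527
now 1164 slope 0.0015576011584887812 edge z 0.019376616139462555
```

{"method": "carry_out", "body": {"plan": [[0.03,0,0,0,20],[0.06,0,0,0,20],[0.09,0,0,0,20],[0.12,0,0,0,20],[0.15,0,0,0,20],[0.18,0,0,0,20],[0.18,0,0,0,20]]}}

```text
t: 18.62
position: [0.4806, 0.1049, 0.0154]
eef_rot: [0.732, 0.681, -0.001, 0.002]
ft_force: [-0.4, -11.6, 9.1]
width: 0.027
finger_force: 80.5
```

```bash
python3 look.py w8;  python3 m7.py w8.npz
```

```text
18.625 [0.481 0.105 0.015] yaw_y deg -4.1093553269912535 0.026953513619984947 [ -0.431 -11.576   9.088]
cam [0.485 0.181 0.157] [-0.02  -0.299 -0.954]
wrist edge z 0.001 1555 0.02298226077716825
wrist edge z 0.006 2100 0.02320573913929612
wrist edge z 0.012 2958 0.023117110669913968
before 1191 slope 0.00046551670221191646 edge z 0.01943505762702527
now 1209 slope -0.021122963567837865 edge z 0.02302863837614406
```

{"method": "carry_out", "body": {"plan": [[0.03,0,0,0,20],[0.055,0,0,0,20],[0.075,0,0,0,20],[0.075,0,0,0,20],[0.075,0,0,0,20],[0.075,0,0,0,20]]}}

```text
t: 19.48
position: [0.481, 0.1107, 0.0154]
eef_rot: [0.732, 0.681, -0.001, 0.002]
ft_force: [0.3, -11.5, 9.9]
width: 0.0271
finger_force: 80.5
```

```bash
python3 look.py w9;  python3 m7.py w9.npz
```

```text
19.475 [0.481 0.111 0.015] yaw_y deg -4.119576648885299 0.02710986900079855 [  0.335 -11.549   9.867]
cam [0.486 0.186 0.158] [-0.02  -0.299 -0.954]
wrist edge z 0.001 1493 0.024421282299339625
wrist edge z 0.006 2102 0.02461036390576192
wrist edge z 0.012 2893 0.024479269094295653
before 1191 slope 0.00046551670221191646 edge z 0.01943505762702527
now 1232 slope -0.028918035473434096 edge z 0.02444680732344078
```

View pics/w9.png

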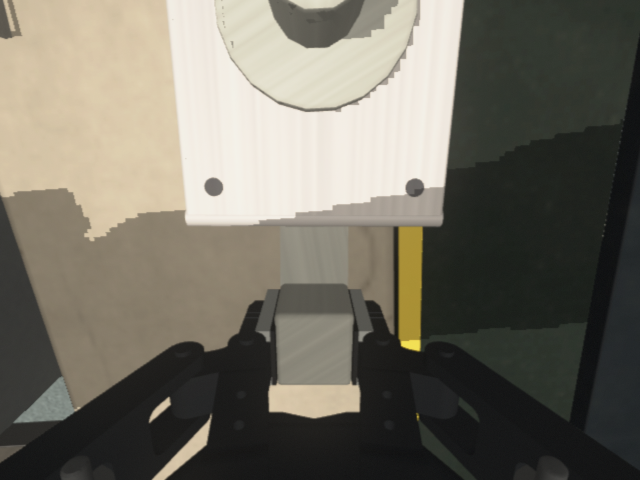

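The wedge is under the middle of the edge (ramp at columns 282–348, edge over 187–442). The edge has lifted about 4.9 mm, the collar is still flat on the plate, and the hand touches only the wedge. I'm handing it in.

```bash
python3 -c "
from cell import bot
print(bot.close_job())"
```

```text
the job is handed in; nothing more can be done
None
```

The job is handed in at about 19.5 s: the collar lies flat over the post, and the still-gripped wedge holds the plate's free edge about 4.9 mm above its rest position; no verdict came back.

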